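# Take the beetle block out from under the hold-down bar

## Robot

A 6-joint arm with a two-finger parallel gripper is mounted at the origin on the work surface. World frame = base frame: x ahead of the robot, y to its left, z up, the work surface at z = 0. Lengths are in mm, angles in rad, forces in N, time in s.
With the tool pointing down it reaches from about 400 to 925 mm from the base axis. Payload 12.5 kg.
Tool frame: the origin (TCP) lies where the fingers leave the gripper's body, on its centre line; the fingertips stand 78 mm ahead of it and the grasp point (between the pads) lies 59 mm ahead of it (env.tip_extent is the distance from the TCP to the fingertips, in mm); z points along the fingers, y is the direction in which the jaws open and shut (so a half turn about z gives the same grasp; the last joint's range is limited). The gripper opens to 95 mm and grips with 3 to 60 N. Pads are 20 mm wide; open, the fingers measure 119 mm over their backs; the gripper's body (75 mm by 180 mm) begins 59 mm behind the grasp point.
Start: joints at [-1.22, 0.491, 1.559, -0, 1.092, -0.106], TCP at [275.696, -560.919, 292.261] pointing down, gripper open.
Joint ranges: [-3.1, 3.1], [-0.84, 2.19], [0.05, 2.79], [-1.13, 4.28], [0.06, 2.93], [-2.69, 2.69]. Speed limits (rad/s): [2.22, 2.22, 2.79, 3.14, 3.14, 3.14].

## Interface

Orientations are given as [roll, pitch, yaw] about the fixed x, y, z axes, in that order (R = Rz(yaw) Ry(pitch) Rx(roll)).
In Python, from cell import env gives the robot as it stands. The module is installed in compiled form; this text tells all that it offers.
- The arm moves only by the tool play_rows, never from a script. Its argument "targets" is a list of rows, each an object with "linear": the shift along the tool's x, y, z in mm, a list of three; "turn": the turn about the tool's z in rad. A call has 1 to 20 rows; each row is the pose to reach, as a shift and turn from the pose commanded when the call began, along the tool's axes at that moment; what a row does not reach only later rows make up. A row lasts 1/8 s, in which the tool goes at most 62.5 mm and 10.7 degrees, less where a joint would pass 70% of its speed; a pose out of reach is approached as far as the arm can. A call with a gripper value outside its range is refused whole. "hand" is the finger opening in mm, from 0 to 95.1, set as the call begins (left out, the last holds). The fingers move at their own pace and stop on an object; the grip force is fixed at half the most. Time passes only in rows, so rows that repeat a pose let the fingers close. It gives the time, the measured TCP pose, the force and the opening at its end, in the units of the state.
- env.state(): the state, without advancing time (a new reading comes with each control period).
- env.read_camera(name): name is "side" or "top" or "wrist"; returns (picture, depth): 384x512x3 uint8, red, green, blue; 384x512 float32, mm along the optical axis (not along the pixel's ray), 0 where there is no reading.
- env.camera_params(name): a dict with "fx", "fy", "cx", "cy" (pixels), "R" (3x3) and "t" (3): a world point X has camera coordinates R X + t. Camera axes: x right, y down, z forward; pixel columns grow to the right and rows downward; lengths in mm; the calibration is good to about 2 mm. A picture is of the moment at which its call begins: read the wrist's pose just before it. camera_params takes no time and is no camera call; for the wrist camera it gives the pose at the moment of the call.
- env.job_done(): hands the job in, once; it reports no verdict.
The state is a dict: "t": time; "joints": joint angles; "qvel": joint speeds; "tau": joint torques, N m; "eef_pos": TCP position; "tcp_rot": TCP orientation; "ft_force": force on the tool from outside, world axes, zero at the start; "moment": the same for the moment, N m; "opening": opening from 0.0 (shut) to 1.0 (fully open).
Only numpy, scipy, OpenCV 4.12 (cv2) and the standard library are available. Lean on these libraries where they do the work, as an engineer would, in place of code of your own. Each camera call takes 0.05 s, during which the arm holds its last target.

## Task

The wide resin block with the beetle lies on the low viewing stage with its far end under the steel hold-down bar. Slide it forward along the stage, flat, until it is clear of the bar, then lift it, and set it down flat in the empty metal tray (do not drop it in), leaving the narrow fern block where it is under the bar.

Things in the scene. Friction and masses are not known exactly. Their poses are not given: they have to be found in the camera images.
- beetle_center (a point): Centre (half-way up) of the wide beetle block: loose clear resin with a white card and dark beetle inside, 100 long (x) x 44 wide (y) x 20 mm high, about 100 g. Lies flat on the stage roughly along the stage's x, its far (+x) end about 26 mm under the bar, the other 74 mm free towards the robot, so its centre is about 24 mm in front of the bar. Left or right of the fern block.
- fern_center (a point): Centre (half-way up) of the fern block, a loose clear resin block with a white card and a fern frond inside: 100 long (its x) x 28 wide (its y) x 20 mm high, tucked under the same bar about 100 mm beside the beetle block (centre to centre, along the stage's y). To be left alone.
- stage: Fixed black slab, 180 (x) x 250 (y) x 35 mm high, flat top. Origin: centre of underside; x points away from the robot, to the bar. The steel bar crosses it along y, from x = +45 to +79 mm; underside 24 mm above the slab's top (4 mm over the blocks), upper face 32 mm; posts at its ends, y = +-113 to +-125 mm. In front of the bar the top is free to x = -90 mm.
- tray: The empty one of two equal fixed aluminium trays on the table, left and right of the stage and nearer the robot (the other holds a white box and a jar): outside 160 (x) x 140 (y) x 20 mm high, walls and floor 4 mm thick, inside 152 x 132 mm. Origin at the centre of its underside.
Mind the look-alikes: they are no part of the job. Leave any green or turquoise look-alike of the part that bears beetle_center alone.

How it is judged:
By the outcome, as a careful person would: the job done as asked, in the order asked, and still so for the second after the job is handed in, with the robot touching nothing.
It also fails if it takes over 35 s, if anything falls off the work surface, if the arm or the gripper's body presses on something with over 40 N, if the wrist force passes 120 N, or if a joint passes its speed limit or range.

## Working session

There is one attempt and no reset: what is moved stays moved. The work goes in short steps, Python scripts to look and compute and a tool call to move; the robot and the scene stay as the last step left them, time stands still between calls to the robot, and variables do not carry over. Pictures are saved under pics/ and viewed, and the job is handed in when it is done.

Besides the shell and the picture viewer there is one more tool, called after "Request:" as a command line: name --argument value ..., lists and objects as JSON in quotes. play_rows: Moves the arm, as the interface text tells. Its arguments: {"type":"object","properties":{"targets":{"type":"array","items":{"type":"object","properties":{"linear":{"type":"array","items":{"type":"number"}},"turn":{"type":"number"}}}},"hand":{"type":"number"}},"required":["targets"]}

```bash
mkdir -p pics
cat > h.py <<'E'
import numpy as np, cv2
from cell import env
def px2w(P,u,v,d):
    c=np.array([(u-P['cx'])/P['fx']*d,(v-P['cy'])/P['fy']*d,d]); return np.array(P['R']).T@(c-np.array(P['t']))
def ray_z(P,u,v,z):
    R=np.array(P['R']);t=np.array(P['t']); o=-R.T@t; d=R.T@np.array([(u-P['cx'])/P['fx'],(v-P['cy'])/P['fy'],1]); return o+d*(z-o[2])/d[2]
def save(n,im): cv2.imwrite('pics/'+n,cv2.cvtColor(im,cv2.COLOR_RGB2BGR))
E
python3 - <<'E'
from h import *
s=env.state();print(s)
for n in ['top','side']:
    im,d=env.read_camera(n);P=env.camera_params(n);print(n,P)
    np.savez(n+'0.npz',im=im,d=d);import pickle;pickle.dump(P,open(n+'.pkl','wb'))
    save(n+'0.png',cv2.resize(im,(800,600),interpolation=cv2.INTER_CUBIC))
E
```

```text
{'t': 0.0, 'joints': array([-1.21957651e+00,  4.91556677e-01,  1.55944230e+00,  9.98538244e-06,
        1.09169172e+00, -1.05578988e-01]), 'qvel': array([-0.00042951,  0.00030437, -0.0021804 ,  0.00031731,  0.00065021,
        0.00135531]), 'tau': array([-2.37888584e-03, -6.12646222e+01, -2.58187634e+01,  6.91224751e-02,
        4.82069829e-02, -1.82849512e-04]), 'eef_pos': array([ 275.65403719, -560.7567602 ,  291.66595338]), 'tcp_rot': array([-3.14050166e+00, -1.24521362e-04,  4.56794125e-01]), 'ft_force': array([-0.61329114,  0.16339101, -0.92566602]), 'moment': array([-0.0266074 , -0.00248664, -0.03291785]), 'opening': 1.0017455549517493}
top {'fx': 352.3710586023927, 'fy': 352.3710586023927, 'cx': 260.76379065049287, 'cy': 196.37819016235767, 'R': array([[-0.02131439, -0.99963439,  0.01663676],
       [-0.99431439,  0.01945859, -0.10469128],
       [ 0.10432928, -0.0187736 , -0.9943656 ]]), 't': array([  9.17594683, 595.85554056, 909.81207432])}
side {'fx': 367.6910853345038, 'fy': 367.6910853345038, 'cx': 256.4759957338782, 'cy': 186.32433794592973, 'R': array([[-0.99041385, -0.13768858, -0.0110572 ],
       [-0.08430705,  0.66595642, -0.74121141],
       [ 0.10941996, -0.73317385, -0.67118058]]), 't': array([606.1262821 , 115.47583851, 913.433684  ])}
```

View pics/top0.png

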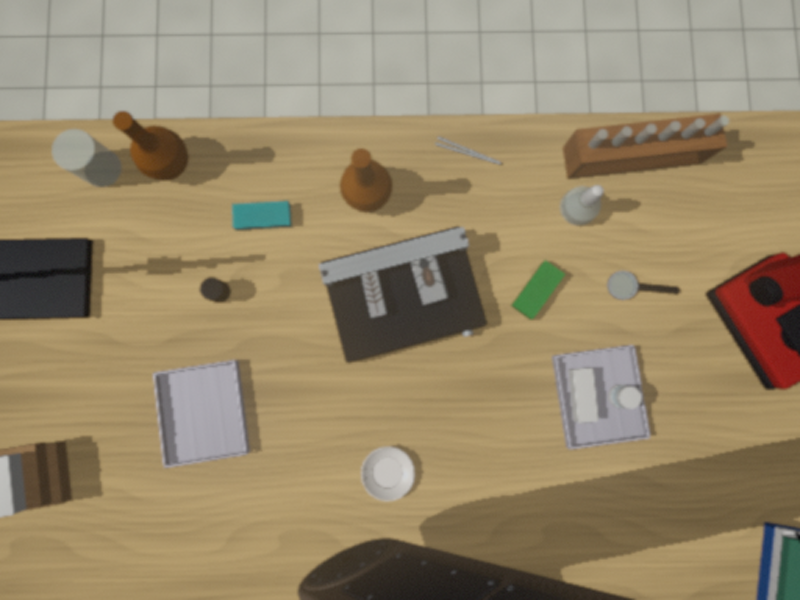

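View pics/side0.png

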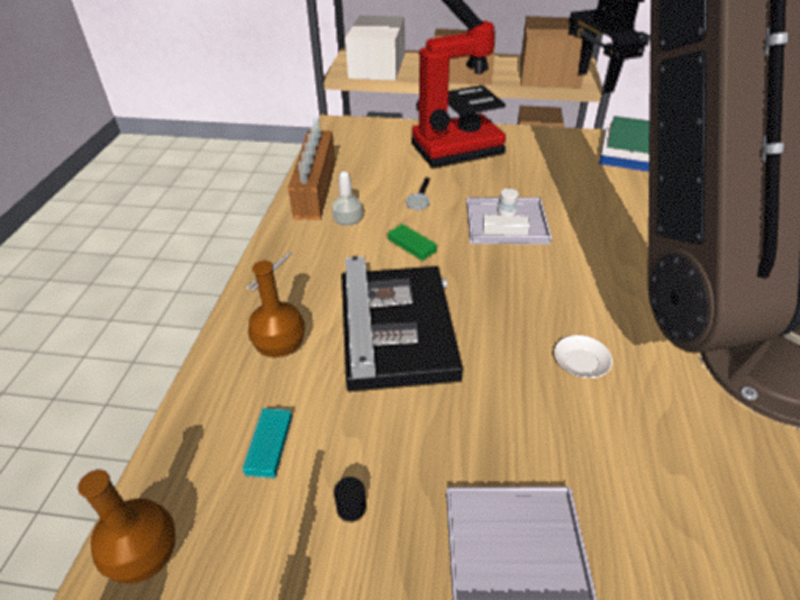

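Top picture (800x600): the beetle block is at about (428,280), the fern block at (373,293), a green look-alike at (540,290) and a turquoise one at (262,215). The bar runs (322,270)-(466,237). The empty tray is at (202,413), and the tray at (602,397) is occupied. My choice is the wide card with the dark beetle at (428,280), so I'll crop in closer on it.

Run:
```python
from h import *
z=np.load('top0.npz');im=z['im']
c=im[140:236,200:316];save('crop0.png',cv2.resize(c,None,fx=6.8,fy=6.2,interpolation=cv2.INTER_CUBIC) if 0 else cv2.resize(c,None,fx=6,fy=6,interpolation=cv2.INTER_CUBIC))
c=im[222:306,90:166];save('crop1.png',cv2.resize(c,None,fx=6,fy=6,interpolation=cv2.INTER_CUBIC))
```

```text
(no output)
```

View pics/crop0.png

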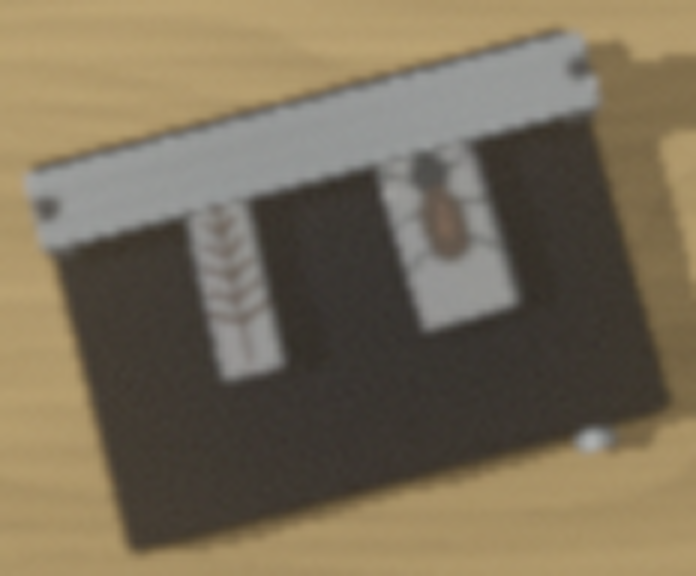

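View pics/crop1.png

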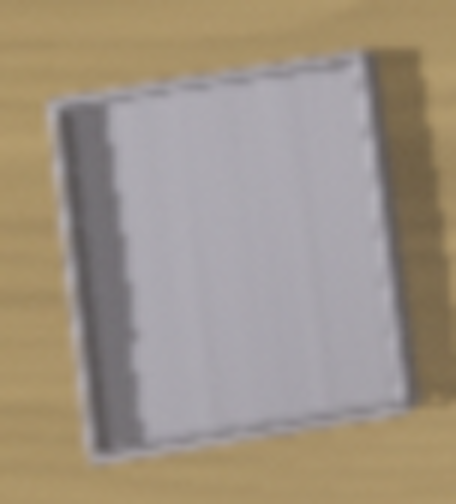

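Run:
```python
from h import *
import pickle
P=pickle.load(open('top.pkl','rb'));z=np.load('top0.npz');d=z['d']
def A(u,v,z): return ray_z(P,200+(u+.5)/6-.5,140+(v+.5)/6-.5,z)
def B(u,v,z): return ray_z(P,90+(u+.5)/6-.5,222+(v+.5)/6-.5,z)
fl,fr=A(132,548,35),A(668,405,35);bar=[A(*q,67) for q in[(28,172),(45,250),(598,105),(575,30)]]
print('front',fl,fr,np.linalg.norm(fl-fr));v=fr-fl;yaw=np.arctan2(v[0],-v[1]);print('stage yaw',yaw)
print('bar',np.round(bar,1),np.linalg.norm(bar[1]-bar[2]));v=bar[2]-bar[1];print(np.arctan2(v[0],-v[1]))
for zc in (45,55):
  q=[A(*c,zc) for c in[(425,332),(520,302),(475,143),(380,170)]];print(zc,np.round(q,1))
  v=q[2]-q[1];w=q[3]-q[0];print(np.arctan2(v[1],v[0]),np.arctan2(w[1],w[0]),'w',np.linalg.norm(q[1]-q[0]))
  q=[A(*c,zc) for c in[(225,383),(285,365),(250,200),(190,215)]];print('fern',np.round(q,1))
for (u,v) in [(450,290),(450,230),(250,350),(350,400),(300,150)]:
  uu,vv=200+u/6,140+v/6;print(u,v,px2w(P,uu,vv,d[int(round(vv)),int(round(uu))]))
q=[B(*c,20) for c in[(50,102),(368,50),(412,405),(92,460)]];print('tray',np.round(q,1),np.mean(q,0))
e=[q[1]-q[0],q[2]-q[1],q[3]-q[2],q[0]-q[3]];print([np.linalg.norm(x) for x in e],[np.arctan2(x[1],x[0]) for x in e])
for (u,v) in [(250,250),(200,150)]:
  uu,vv=90+u/6,222+v/6;print(px2w(P,uu,vv,d[int(round(vv)),int(round(uu))]))
```

```text
front [506.2979964  101.95761498  35.        ] [ 564.31218675 -135.60103397   35.        ] 244.53989035310923
stage yaw 0.2395218423523702
bar [[ 668.1  142.1   67. ]
 [ 634.   135.    67. ]
 [ 693.1 -104.7   67. ]
 [ 726.5  -95.8   67. ]] 246.8616324289237
0.24155139212103421
45 [[597.8 -28.2  45. ]
 [610.3 -70.4  45. ]
 [681.7 -52.5  45. ]
 [670.3 -10.1  45. ]]
0.2459971714690782 0.24570929931699204 w 43.93222678706672
fern [[577.1  59.8  45. ]
 [584.5  33.4  45. ]
 [657.9  47.6  45. ]
 [651.7  74.1  45. ]]
55 [[596.8 -27.8  55. ]
 [609.1 -69.5  55. ]
 [679.7 -51.7  55. ]
 [668.4  -9.8  55. ]]
0.2459971714690779 0.24570929931699204 w 43.45569400667406
fern [[576.3  59.3  55. ]
 [583.6  33.2  55. ]
 [656.2  47.2  55. ]
 [650.   73.5  55. ]]
450 290 [613.84256412 -40.18864883  54.72788864]
450 230 [640.79941958 -41.08298452  51.1169224 ]
250 350 [589.57208462  47.27812508  52.14080833]
350 400 [568.212965     4.09380561  35.15399198]
300 150 [674.4929129   23.81849166  66.78328713]
tray [[493.2 430.5  20. ]
 [513.1 291.1  20. ]
 [358.4 270.3  20. ]
 [338.4 408.3  20. ]] [425.75196892 350.02428826  20.        ]
[np.float64(140.80303911913518), np.float64(156.03433326702614), np.float64(139.44473275117048), np.float64(156.38240819424408)] [np.float64(-1.4289265135223066), np.float64(-3.0078107341504197), np.float64(1.7151986756539368), np.float64(0.14248866927239637)]
[424.17449209 347.01140696   1.15595661]
[469.09322747 369.34735351   3.20545234]
```

```bash
cat >> h.py <<'E'
def rel(target,yaw,start=None,syaw=None):
    s=env.state(); p=np.array(start if start is not None else s['eef_pos']); y0=syaw if syaw is not None else s['tcp_rot'][2]
    c,sn=np.cos(y0),np.sin(y0); d=np.array(target)-p
    print('lin',np.round([c*d[0]+sn*d[1],sn*d[0]-c*d[1],-d[2]],1),'turn(tool z)',round(-(yaw-y0),4))
E
python3 -c "
from h import *
rel([651.5,-36.6,240],.243,[275.7,-560.9,292.3],.457)"
```

```text
lin [ 568.6 -304.7   52.3] turn(tool z) 0.214
```

Request:
play_rows --targets '[{"linear": [50,-27,0],"turn": 0.02},{"linear": [102,-55,0],"turn": 0.04},{"linear": [154,-83,0],"turn": 0.06},{"linear": [206,-110,0],"turn": 0.08},{"linear": [258,-138,0],"turn": 0.1},{"linear": [310,-166,5],"turn": 0.12},{"linear": [362,-194,15],"turn": 0.14},{"linear": [414,-222,25],"turn": 0.16},{"linear": [466,-250,35],"turn": 0.18},{"linear": [518,-278,45],"turn": 0.2},{"linear": [555,-297,50],"turn": 0.214},{"linear": [568.6,-304.7,52.3],"turn": 0.214},{"linear": [568.6,-304.7,52.3],"turn": 0.214},{"linear": [568.6,-304.7,52.3],"turn": 0.214}]'

```text
t: 1.85
eef_pos: [651.1, -37.9, 240.1]
tcp_rot: [3.141, 0.0, 0.242]
ft_force: [-0.1, 0.3, -0.1]
opening: 0.998
```

Run:
```python
from h import *
import pickle
s=env.state();P=env.camera_params('wrist');im,d=env.read_camera('wrist');print(s['t'],s['eef_pos'],s['tcp_rot'],s['ft_force'])
np.savez('w1.npz',im=im,d=d);pickle.dump(P,open('w1.pkl','wb'));save('w1.png',cv2.resize(im,(800,600),interpolation=cv2.INTER_CUBIC))
```

```text
1.85 [651.05572    -37.85498372 240.1319944 ] [3.14133826e+00 1.43308978e-04 2.41886633e-01] [-0.14713052  0.34373009 -0.08243523]
```

View pics/w1.png

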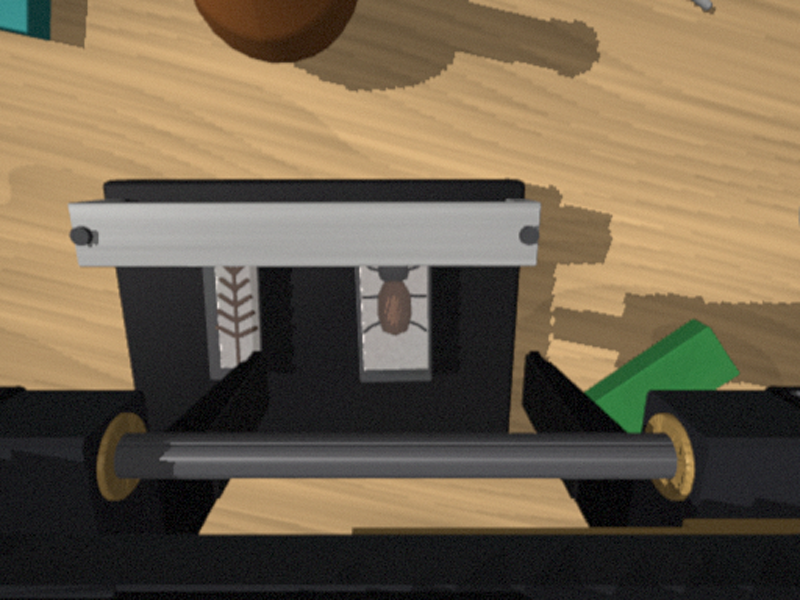

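The wrist picture shows the beetle block at x 359-431, its near end at y≈372-381 and the bar's front edge at y≈266. The fern block is on the left at (235,320).

Run:
```python
from h import *
import pickle
z=np.load('w1.npz');im=z['im'];c=im[160:256,200:300];save('w1c.png',cv2.resize(c,None,fx=6,fy=6,interpolation=cv2.INTER_CUBIC))
P=pickle.load(open('w1.pkl','rb'))
for u,v,zz in [(360,372,55),(431,371,55),(359,270,55),(430,270,55),(359,381,35),(431,380,35),(200,266,59),(500,266,59),(200,266,67)]: print(u,v,np.round(ray_z(P,(u+.5)*.64-.5,(v+.5)*.64-.5,zz),1))
```

```text
360 372 [604.4 -27.7  55. ]
431 371 [615.4 -69.1  55. ]
359 270 [665.4 -13.2  55. ]
430 270 [675.2 -52.5  55. ]
359 381 [589.4 -29.1  35. ]
431 380 [601.4 -74.4  35. ]
200 266 [647.1  73.7  59. ]
500 266 [687.6 -89.5  59. ]
200 266 [649.4  70.9  67. ]
```

View pics/w1c.png

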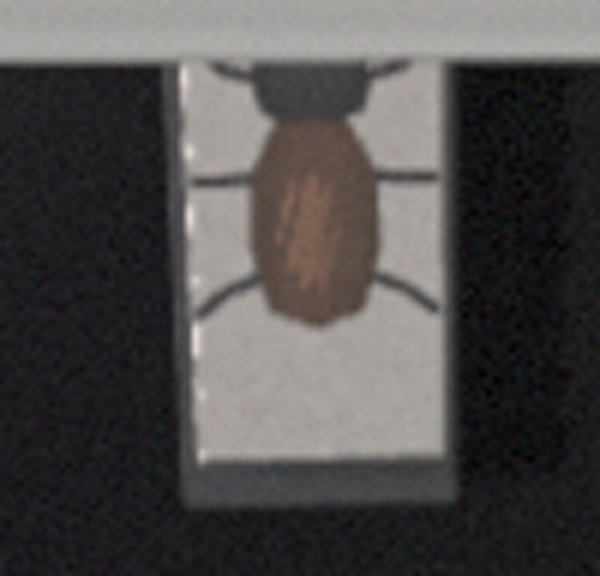

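Wrist and top estimates agree within 2 mm: the block is centred under the tool and its centre is about 24 mm in front of the bar. Lowering so the tips stop about 3 mm above the slab.

Request:
play_rows --targets '[{"linear": [1,0,30],"turn": 0},{"linear": [1,0,60],"turn": 0},{"linear": [1,0,85],"turn": 0},{"linear": [1,0,105],"turn": 0},{"linear": [1,0,116],"turn": 0},{"linear": [1,0,123.5],"turn": 0},{"linear": [1,0,123.5],"turn": 0},{"linear": [1,0,123.5],"turn": 0}]'

```text
t: 2.9
eef_pos: [652.8, -36.5, 117.1]
tcp_rot: [3.141, -0.001, 0.243]
ft_force: [0.7, -0.2, 0.1]
opening: 0.998
```

Request:
play_rows --hand 30 --targets '[{"linear": [0,0,0],"turn": 0},{"linear": [0,0,0],"turn": 0},{"linear": [0,0,0],"turn": 0},{"linear": [0,0,0],"turn": 0},{"linear": [0,0,0],"turn": 0},{"linear": [0,0,0],"turn": 0},{"linear": [0,0,0],"turn": 0},{"linear": [0,0,0],"turn": 0}]'

```text
t: 3.9
eef_pos: [652.6, -36.5, 116.4]
tcp_rot: [3.141, -0.0, 0.243]
ft_force: [0.2, 0.2, -0.2]
opening: 0.46
```

Request:
play_rows --targets '[{"linear": [-3,0,0],"turn": 0},{"linear": [-8,0,0],"turn": 0},{"linear": [-14,0,0],"turn": 0},{"linear": [-20,0,0],"turn": 0},{"linear": [-26,0,0],"turn": 0},{"linear": [-32,0,0],"turn": 0},{"linear": [-38,0,0],"turn": 0},{"linear": [-43,0,0],"turn": 0},{"linear": [-45,0,0],"turn": 0},{"linear": [-45,0,0],"turn": 0}]'

```text
t: 5.15
eef_pos: [608.9, -47.3, 116.5]
tcp_rot: [3.141, -0.0, 0.243]
ft_force: [0.5, 0.6, -0.4]
opening: 0.462
```

Run:
```python
from h import *
for n in ['wrist','side']:
    P=env.camera_params(n);im,d=env.read_camera(n)
    if n=='wrist': save('w2.png',cv2.resize(im,(800,600),interpolation=cv2.INTER_CUBIC))
    else: save('s2.png',cv2.resize(im[150:260,200:320],None,fx=5,fy=5,interpolation=cv2.INTER_CUBIC))
```

```text
(no output)
```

View pics/w2.png

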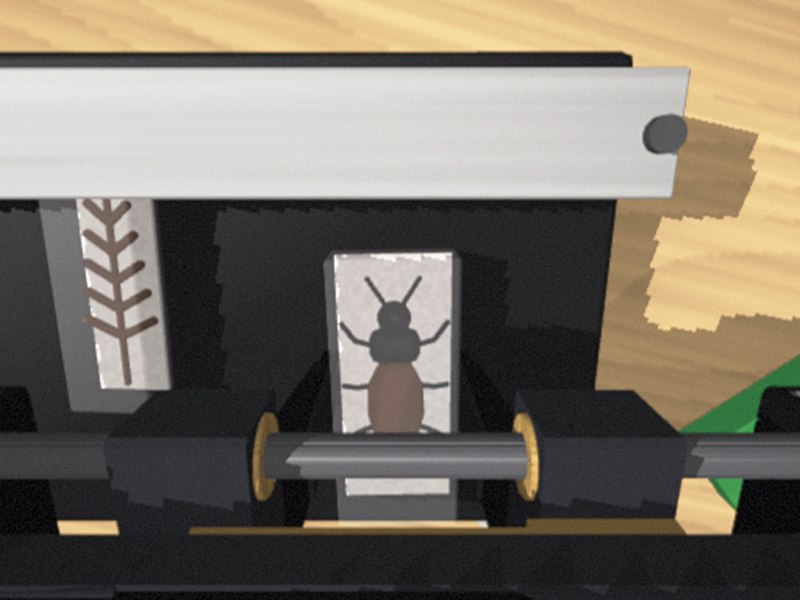

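View pics/s2.png

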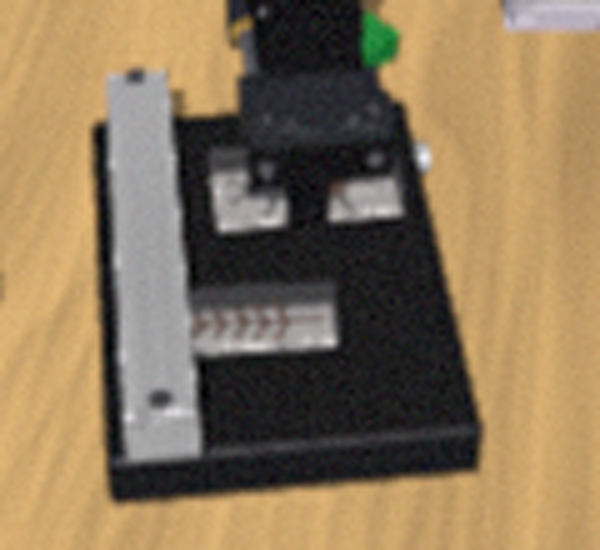

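The block is 20 mm clear of the bar (gap in rows 198-252 of the wrist picture), lying flat, and the fern block is still under the bar. Lifting straight up, then on to the tray.

Request:
play_rows --targets '[{"linear": [0,0,-6],"turn": 0},{"linear": [0,0,-18],"turn": 0},{"linear": [0,0,-40],"turn": 0},{"linear": [0,0,-70],"turn": 0},{"linear": [0,0,-95],"turn": 0},{"linear": [0,0,-110],"turn": 0},{"linear": [0,0,-110],"turn": 0}]'

```text
t: 6.12
eef_pos: [609.1, -47.3, 227.5]
tcp_rot: [3.141, -0.002, 0.243]
ft_force: [0.1, -0.1, -2.1]
opening: 0.459
```

```bash
python3 -c "
from h import *
rel([425.6,350,226.5],.14)"
```

```text
lin [ -82.6 -429.7    1. ] turn(tool z) 0.1029
```

Request:
play_rows --targets '[{"linear": [-4,-20,0],"turn": 0},{"linear": [-12,-60,0],"turn": 0.01},{"linear": [-20,-105,0],"turn": 0.02},{"linear": [-29,-150,0],"turn": 0.03},{"linear": [-38,-195,0],"turn": 0.04},{"linear": [-47,-240,0],"turn": 0.05},{"linear": [-56,-285,0],"turn": 0.06},{"linear": [-64,-330,0],"turn": 0.07},{"linear": [-72,-370,0],"turn": 0.08},{"linear": [-78,-402,0],"turn": 0.09},{"linear": [-81,-422,0],"turn": 0.1},{"linear": [-82.6,-429.7,0],"turn": 0.103},{"linear": [-82.6,-429.7,0],"turn": 0.103},{"linear": [-82.6,-429.7,0],"turn": 0.103}]'

```text
t: 7.88
eef_pos: [425.5, 349.4, 226.2]
tcp_rot: [3.141, 0.0, 0.139]
ft_force: [0.5, -0.3, -0.7]
opening: 0.46
```

Run:
```python
from h import *
for n in ['wrist','side']:
    P=env.camera_params(n);im,d=env.read_camera(n)
    if n=='wrist':
        save('w3.png',cv2.resize(im,(800,600),interpolation=cv2.INTER_CUBIC)); import pickle; pickle.dump(P,open('w3.pkl','wb'))
    else: save('s3.png',cv2.resize(im,(800,600),interpolation=cv2.INTER_CUBIC))
```

```text
(no output)
```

View pics/w3.png

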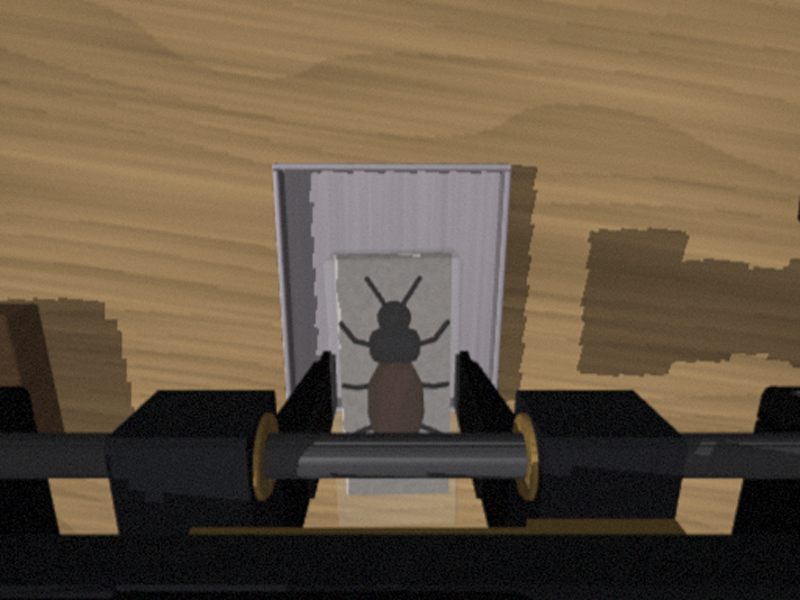

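View pics/s3.png

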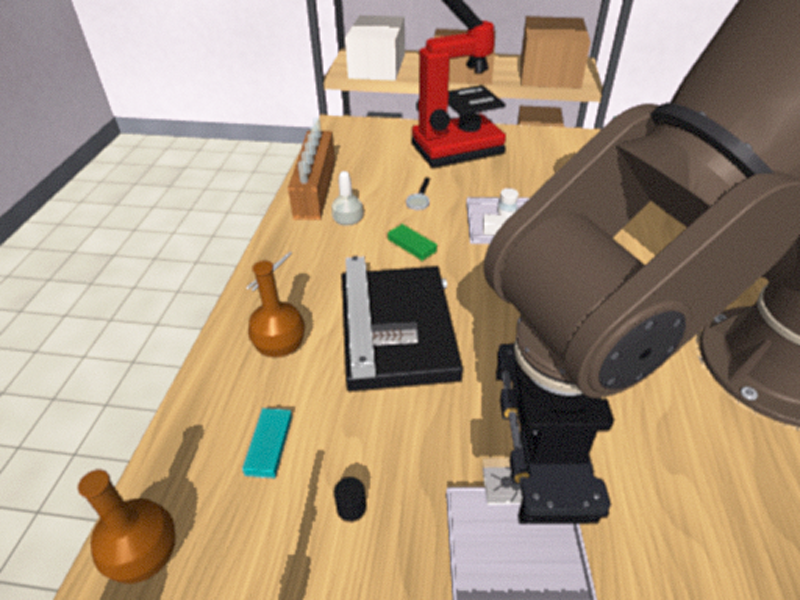

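Wrist picture: the tray rim spans x 273-511 and the held block x 332-460, so it is centred, and it hangs level in the grip. The fern block hasn't moved (side picture, (395,334)). Lowering.

Request:
play_rows --targets '[{"linear": [0,0,25],"turn": 0},{"linear": [0,0,60],"turn": 0},{"linear": [0,0,95],"turn": 0},{"linear": [0,0,120],"turn": 0},{"linear": [0,0,132],"turn": 0},{"linear": [0,0,137],"turn": 0},{"linear": [0,0,138],"turn": 0},{"linear": [0,0,138],"turn": 0}]'

```text
t: 8.98
eef_pos: [425.7, 350.1, 89.1]
tcp_rot: [-3.141, -0.001, 0.14]
ft_force: [0.5, 0.7, -1.0]
opening: 0.46
```

Request:
play_rows --targets '[{"linear": [0,0,1],"turn": 0},{"linear": [0,0,2],"turn": 0},{"linear": [0,0,2],"turn": 0}]'

```text
t: 9.35
eef_pos: [425.4, 350.0, 86.4]
tcp_rot: [3.141, -0.0, 0.14]
ft_force: [0.6, 0.2, -0.4]
opening: 0.463
```

Request:
play_rows --targets '[{"linear": [0,0,0.5],"turn": 0},{"linear": [0,0,1],"turn": 0},{"linear": [0,0,1],"turn": 0}]'

```text
t: 9.72
eef_pos: [425.4, 350.0, 85.4]
tcp_rot: [3.141, 0.0, 0.14]
ft_force: [-0.1, 0.2, -0.3]
opening: 0.463
```

Request:
play_rows --targets '[{"linear": [0,0,0.5],"turn": 0},{"linear": [0,0,0.5],"turn": 0}]'

```text
t: 9.98
eef_pos: [425.4, 350.0, 85.3]
tcp_rot: [3.142, -0.0, 0.14]
ft_force: [-2.2, -1.2, 6.7]
opening: 0.461
```

The +6.7 N reading in z means the block is resting on the tray floor. Opening to 75 mm.

Request:
play_rows --hand 75 --targets '[{"linear": [0,0,0],"turn": 0},{"linear": [0,0,0],"turn": 0},{"linear": [0,0,0],"turn": 0},{"linear": [0,0,0],"turn": 0},{"linear": [0,0,0],"turn": 0}]'

```text
t: 10.6
eef_pos: [425.4, 350.0, 84.8]
tcp_rot: [3.141, 0.0, 0.14]
ft_force: [-0.4, 0.3, -0.1]
opening: 0.787
```

Request:
play_rows --targets '[{"linear": [0,0,-8],"turn": 0},{"linear": [0,0,-30],"turn": 0},{"linear": [0,0,-65],"turn": 0},{"linear": [0,0,-105],"turn": 0},{"linear": [0,0,-140],"turn": 0},{"linear": [0,0,-160],"turn": 0},{"linear": [0,0,-160],"turn": 0}]'

```text
t: 11.48
eef_pos: [425.6, 350.1, 246.5]
tcp_rot: [-3.14, -0.003, 0.14]
ft_force: [0.0, 0.1, -0.8]
opening: 0.79
```

Run:
```python
from h import *
for n in ['wrist','side']:
    P=env.camera_params(n);im,d=env.read_camera(n)
    save(n[0]+'4.png',cv2.resize(im,(800,600),interpolation=cv2.INTER_CUBIC))
```

```text
(no output)
```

View pics/w4.png

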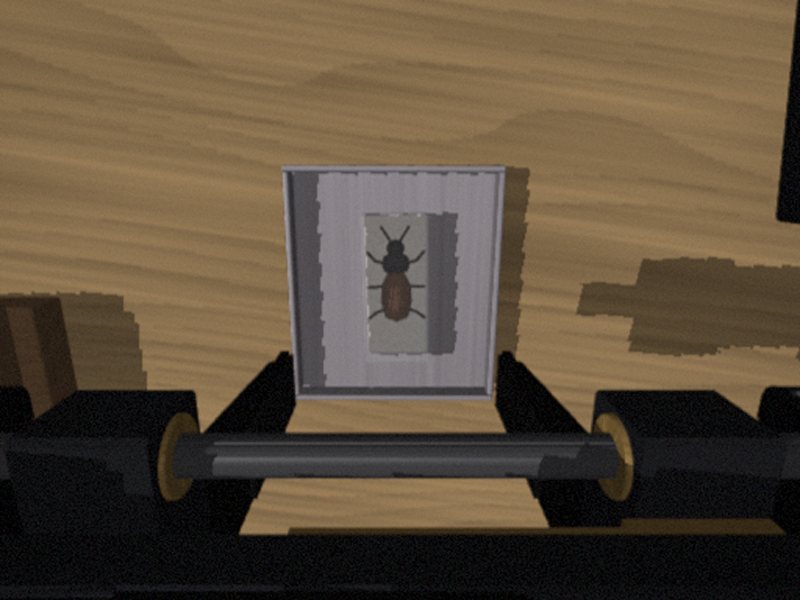

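View pics/s4.png

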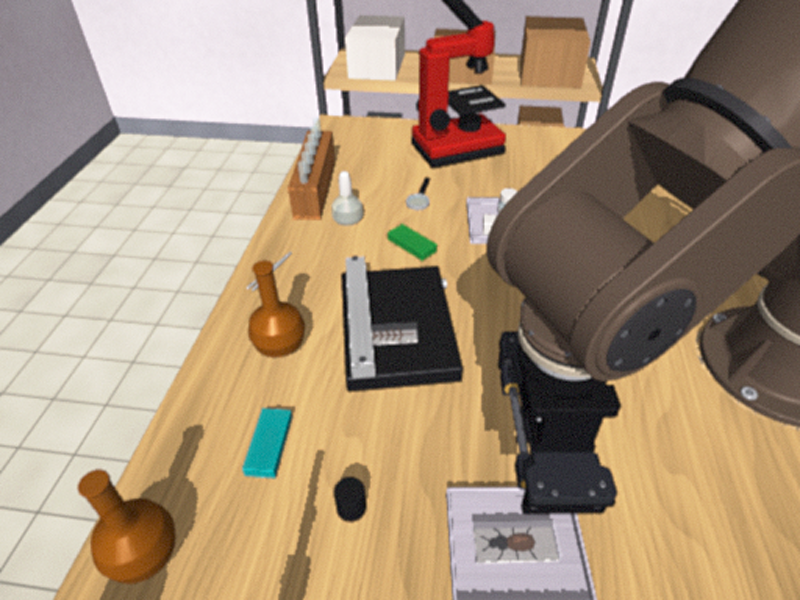

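The beetle block lies flat in the middle of the tray (wrist picture (397,283), inside rim 290-500 x 170-392). The fern block is still under the bar, and the gripper is about 145 mm above the block.

```bash
python3 -c "
from h import *
print(env.job_done(), env.state()['t'])"
```

```text
the job is handed in; nothing more can be done
the job is handed in; nothing more can be done
```

The beetle block is lying flat in the middle of the empty tray, and the job is handed in. I gripped the block across its width, slid it about 45 mm forward along the stage, then lifted it and lowered it into the tray. I let go only once the wrist force (6.7 N) showed it resting on the tray floor.

- **Before the lift:** the wrist picture showed a gap of about 20 mm between the block and the bar.
- **After release:** the last pictures show the fern block still under the bar and the green and turquoise look-alikes where they were. The gripper is well above the tray and touching nothing.
- **Time and force:** my last move ended at about 11.5 s of the 35 s allowed. The largest force I read at the end of any move was about 7 N.
- **Agreement of measurements:** the top and wrist cameras placed the block within 2 mm of each other, and none of my checks failed.

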